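# Show the customer which jar still has to be scanned

## Task

At the self-checkout, press the round call button fully in and let it go. Then, from above, point at the middle of the lid of the medium-sized jar: hold the fingertips about 3 cm above it for two seconds. Then point in the same way, about 3 cm above, at the middle of the flat scan window and finish still pointing there; do not touch, move or lift any of the jars, the scanner or the other things standing about, and never bring the fingertips close over the small or the large jar.

Things in the scene. Friction and masses are not known exactly. Their poses are not given: they have to be found in the camera images.
- call (a joint): call button: how far it is pressed in, 0 = out, 0.006 m = fully in; a spring of about 5 N at the bottom pushes it straight back out when let go
- call_top (a point): centre of the top face of the call button, a plain white round cap 40 mm across pressed straight down, in a low black housing on a grey box 90 x 90 x 40 mm that is fixed to the counter on the robot's right; the only round button on the counter. The point moves down with the cap
- medium_jar: medium honey jar: amber glass, plain steel lid, 66 mm across, 100 mm tall, standing loose and upright; origin at the centre of its underside
- medium_jar_lid (a point): centre of the top of the medium jar's lid, 100 mm above the counter
- small_jar: small honey jar: amber glass, plain steel lid, 50 mm across, 65 mm tall, standing loose and upright; origin at the centre of its underside
- small_jar_lid (a point): centre of the top of the small jar's lid, 65 mm above the counter
- large_jar: large honey jar: amber glass, plain steel lid, 82 mm across, 140 mm tall, standing loose and upright; origin at the centre of its underside
- large_jar_lid (a point): centre of the top of the large jar's lid, 140 mm above the counter; the three jars stand in any order in the middle of the counter
- scanner: checkout scanner fixed to the counter on the robot's left: a steel plate 200 x 190 x 12 mm with the flat dark scan window in its middle, and a dark upright 130 mm tall, 60 mm thick and 200 mm long along the plate's +y edge, its inner face 95 mm from the window's centre; origin at the centre of the plate's underside
- scan_window (a point): middle of the flat glass scan window (140 x 130 mm), 14 mm above the counter; same axes as the scanner, so the upright lies to its +y
- tin_can: bystander: steel tin can, 68 mm across, 90 mm tall; origin under its centre
- carton: bystander: brown carton 60 x 90 x 130 mm tall; origin under its centre
- sticker_roll: bystander: ring-shaped paper roll, 52 mm across, 30 mm tall; origin under its centre
- mint_tin: bystander: aluminium tin 50 x 35 x 20 mm tall; origin under its centre
- flat_box: bystander: flat paper box 50 x 110 x 18 mm tall; origin under its centre
- pen_cup: bystander: empty black cup 70 mm across, 90 mm tall; origin under its centre
Mind the look-alikes: they are no part of the job. Leave any purple or turquoise look-alike of the part that bears call alone.

How it is judged:
On the way, in this order (a step that is already met when the one before it is completed fails the run):
1. the call button is pressed in (value of joint call above 0.0045 m), for 0.05 s.
2. the call button is let go and the fingertips point at the medium jar's lid from just above for a while (horizontal distance between the grasp point and medium_jar_lid below 0.025 m and z of the grasp point in the frame of medium_jar_lid between 0 and 0.085 m and value of joint call below 0.002 m), for 1.5 s.
3. the fingertips point at the scan window from just above (horizontal distance between the grasp point and scan_window below 0.045 m and z of the grasp point in the frame of scan_window between 0 and 0.085 m), for 0.3 s.
At the end, for the whole second after the job is handed in: The fingers point at the scan window: grasp point within 45 mm of its middle seen from above and less than 85 mm above it (fingertips up to about 65 mm); the button is out; jars and bystanders are within 10 mm of where they were, the jars upright (all of step 3 and value of joint call below 0.002 m and not (distance of small_jar from where it was at the start of the episode above 0.01 m) and not (distance of medium_jar from where it was at the start of the episode above 0.01 m) and not (distance of large_jar from where it was at the start of the episode above 0.01 m) and not (distance of tin_can from where it was at the start of the episode above 0.01 m) and not (distance of carton from where it was at the start of the episode above 0.01 m) and not (distance of sticker_roll from where it was at the start of the episode above 0.01 m) and not (distance of mint_tin from where it was at the start of the episode above 0.01 m) and not (distance of flat_box from where it was at the start of the episode above 0.01 m) and not (distance of pen_cup from where it was at the start of the episode above 0.01 m) and angle between each of small_jar, medium_jar, large_jar's own z axis and vertical below 0.1 rad); the robot touches nothing.
It fails at once if a jar, a bystander or the scanner is touched (contact force between any of the fingers, the arm and small_jar above 0.5 N or contact force between any of the fingers, the arm and medium_jar above 0.5 N or contact force between any of the fingers, the arm and large_jar above 0.5 N or contact force between any of the fingers, the arm and tin_can above 0.5 N or contact force between any of the fingers, the arm and carton above 0.5 N or contact force between any of the fingers, the arm and sticker_roll above 0.5 N or contact force between any of the fingers, the arm and mint_tin above 0.5 N or contact force between any of the fingers, the arm and flat_box above 0.5 N or contact force between any of the fingers, the arm and pen_cup above 0.5 N or contact force between any of the fingers, the arm and scanner above 0.5 N).
It fails at once if a jar or a bystander is moved or lifted by more than 10 mm (distance of any of small_jar, medium_jar, large_jar, tin_can, carton, sticker_roll, mint_tin, flat_box, pen_cup from where it was at the start of the episode above 0.01 m).
It fails at once if the fingertips come close over the small or the large jar (grasp point within 25 mm of its axis and less than 60 mm above its lid) ((horizontal distance between the grasp point and small_jar_lid below 0.025 m and z of the grasp point in the frame of small_jar_lid between 0 and 0.06 m) or (horizontal distance between the grasp point and large_jar_lid below 0.025 m and z of the grasp point in the frame of large_jar_lid between 0 and 0.06 m)).
It also fails if it takes over 42 s, if anything falls off the work surface, if the arm or the gripper's body presses on something with over 40 N, if the wrist force passes 120 N, or if a joint passes its speed limit or range.

## Robot

A 6-joint arm with a two-finger parallel gripper is mounted at the origin on the work surface. World frame = base frame: x ahead of the robot, y to its left, z up, the work surface at z = 0. Lengths are in m, angles in rad, forces in N, time in s.
With the tool pointing down it reaches from about 0.35 to 0.975 m from the base axis. Payload 4.9 kg.
Tool frame: the origin (TCP) lies at the very end of the fingers, on their centre line; the grasp point (between the pads) lies 19 mm behind it (manip.tcp_to_grasp is the distance from the TCP to the grasp point, in m); z points along the fingers, y is the direction in which the jaws open and shut (so a half turn about z gives the same grasp; the last joint's range is limited). The gripper opens to 85 mm and grips with 20 to 120 N. Pads are 22 mm wide; open, the fingers measure 114 mm over their backs; the gripper's body (76 mm by 85 mm) begins 54 mm behind the grasp point. The pads swing forward as they close: fully open they stand 13 mm farther back than shut.
Start: joints at [-1.429, 0.053, 1.613, -0, 1.476, -0.119], TCP at [0.161, -0.604, 0.231] pointing down, gripper open.
Joint ranges: [-3.01, 3.01], [-1.01, 2.22], [0.06, 2.58], [-1.02, 4.17], [0.09, 2.62], [-3.14, 3.14]. Speed limits (rad/s): [2.57, 2.57, 3.14, 3.14, 3.14, 3.14].

## Interface

Orientations are given as a unit quaternion [w, x, y, z].
In Python, from plant import sensors, cams, job, finder, manip gives the robot as it stands.
- The arm moves only by the shell command python3 -m pendant 'ROWS'. ROWS is JSON, a list of rows, each an object of numbers: "wx", "wy", "wz": the turn, a rotation vector about the tool's x, y, z in degrees; "dx", "dy", "dz": the shift along the tool's x, y, z in m; "hand": the gripper's target within -1 to 1 (fully open at 1, half-way at 0, shut at -1). A call has 1 to 20 rows; each row is the pose to reach, as a shift and turn from the pose commanded when the call began, along the tool's axes at that moment; what a row does not reach only later rows make up. A row lasts 1/12 s, in which the tool goes at most 41.7 mm and 7.16 degrees, less where a joint would pass 70% of its speed; a pose out of reach is approached as far as the arm can. A call with a gripper value outside its range is refused whole. The fingers move at their own pace and stop on an object; the grip force is fixed at half the most. Time passes only in rows, so rows that repeat a pose let the fingers close. It gives the time, the measured TCP pose, the force and the opening at its end, in the units of the state.
- sensors.state(): the state, without advancing time (a new reading comes with each control period).
- cams.grab_frame(name): name is "scene" or "top"; returns (picture, depth): 384x512x3 uint8, red, green, blue; 384x512 float32, m along the optical axis (not along the pixel's ray), 0 where there is no reading.
- cams.calibration(name): a dict with "fov_y" (degrees; the focal length in pixels is half the picture's height over the tangent of half this angle, whatever the lens; pixels are square), "cx", "cy" (the principal point, pixels), "pose" (4x4, takes a point from camera to world coordinates). Camera axes: x right, y down, z forward; pixel columns grow to the right and rows downward; lengths in m; the calibration is good to about 2 mm. A picture is of the moment at which its call begins. calibration takes no time and is no camera call.
- job.job_done(): hands the job in, once; it reports no verdict.
Trained networks look in the newest picture that a camera, given by its name, has taken for a name from the list of things; names that differ only in an ending like _2 or _b are one class to them, and where a whole thing is asked for, a point or a joint stands for the part that bears it (a point fixed in the world has none). Each returns a list of dicts, best first, with "score" (0 to 1); they miss things now and then, are a little off and sometimes report something else, mostly with a low value. They report only what shows in the picture. A call takes as long as a camera call. They do not tell look-alikes from the thing itself.
- finder.look_for(camera, thing): "position" ([x, y, z] in m, in world coordinates, good to about 4 mm: the middle of the surface that is visible of it).
The state is a dict: "time": time; "joint_pos": joint angles; "joint_vel": joint speeds; "joint_efforts": joint torques, N m; "tool_pos": TCP position; "tool_rot": TCP orientation; "contact_force": force on the tool from outside, world axes, zero at the start; "ft_torque": the same for the moment, N m; "gripper_width": opening from 0.0 (shut) to 1.0 (fully open).
Only numpy, scipy, OpenCV 4.12 (cv2) and the standard library are available. Lean on these libraries where they do the work, as an engineer would, in place of code of your own. Each camera call takes 0.05 s, during which the arm holds its last target. There are 200 camera calls.

## Working session

There is one attempt and no reset: what is moved stays moved. The work goes in short steps, Python scripts to look and compute and a shell command to move; the robot and the scene stay as the last step left them, time stands still between calls to the robot, and variables do not carry over. Pictures are saved under pics/ and viewed, about 8 in all and at most 12, crops included, and the job is handed in when it is done.

```bash
mkdir -p pics; cat > h.py <<'E'
import numpy as np
from plant import sensors,cams,job,finder,manip
def cloud(name,d):
    c=cams.calibration(name);h,w=d.shape;f=h/2/np.tan(np.radians(c["fov_y"])/2)
    v,u=np.mgrid[:h,:w];p=np.stack([(u-c["cx"])*d/f,(v-c["cy"])*d/f,d],-1)
    T=np.array(c["pose"]);P=p@T[:3,:3].T+T[:3,3];P[d==0]=np.nan;return P
E
python3 - <<'E'
from h import *
import cv2
for n in("scene","top"):
    im,d=cams.grab_frame(n);cv2.imwrite(f"pics/{n}0.png",im[...,::-1]);np.save(f"{n}0.npy",cloud(n,d))
    print(n,cams.calibration(n))
for t in "call medium_jar_lid small_jar_lid large_jar_lid scan_window scanner tin_can carton sticker_roll mint_tin flat_box pen_cup".split():
    print(t,[(np.round(r["position"],3).tolist(),round(r["score"],2)) for r in finder.look_for("top",t)[:3]])
print(sensors.state(),manip.tcp_to_grasp)
E
```

```text
scene {'fov_y': 51.11321285827282, 'cx': 251.56274320140716, 'cy': 191.0407079744471, 'pose': array([[-0.44459949,  0.55122204, -0.7060351 ,  1.3474199 ],
       [ 0.89554939,  0.2893518 , -0.33803378,  0.35550425],
       [ 0.01796085, -0.78257894, -0.62229222,  0.86651093],
       [ 0.        ,  0.        ,  0.        ,  1.        ]])}
top {'fov_y': 43.35536124858074, 'cx': 266.80440863969204, 'cy': 198.43741579291856, 'pose': array([[ 0.01411997, -0.97476797,  0.22277349,  0.1972823 ],
       [-0.99989299, -0.01291237,  0.00687647, -0.06326612],
       [-0.00382643, -0.22284674, -0.97484598,  1.49323449],
       [ 0.        ,  0.        ,  0.        ,  1.        ]])}
call [([0.483, -0.34, 0.065], 0.59), ([0.548, -0.484, 0.065], 0.53), ([0.248, -0.462, 0.064], 0.45)]
medium_jar_lid [([0.482, -0.136, 0.138], 0.71), ([0.467, 0.031, 0.1], 0.56), ([0.606, -0.015, 0.064], 0.49)]
small_jar_lid [([0.606, -0.012, 0.063], 0.77)]
large_jar_lid [([0.394, -0.013, 0.016], 0.69)]
scan_window [([0.555, 0.375, 0.013], 0.79)]
scanner [([0.558, 0.382, 0.012], 0.86), ([0.479, -0.138, 0.14], 0.71)]
ti
[... 274 characters left out ...]
]
{'time': 0.7, 'joint_pos': array([-1.42899824e+00,  5.26386168e-02,  1.61288397e+00,  1.18904913e-05,
        1.47599457e+00, -1.18992216e-01]), 'joint_vel': array([ 0.00068194, -0.00014079,  0.0003917 ,  0.00063719,  0.00043609,
       -0.00065021]), 'joint_efforts': array([ 9.90137482e-05, -3.93555200e+01, -3.70367217e+01, -1.52773841e-04,
        4.82642427e-04, -2.42340718e-06]), 'tool_pos': array([ 0.16115959, -0.60385478,  0.23135125]), 'tool_rot': array([3.76758318e-05, 9.91510664e-01, 1.30025390e-01, 6.34858923e-06]), 'contact_force': array([0.00776445, 1.2284959 , 0.68855891]), 'ft_torque': array([-0.03386913,  0.03116277, -0.02155084]), 'gripper_width': 1.0025659190595753} 0.0187
```

View pics/top0.png

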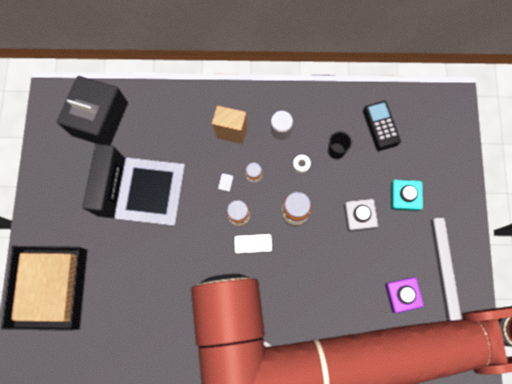

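View pics/scene0.png

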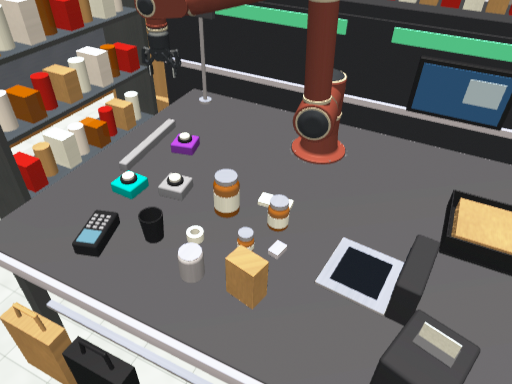

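The top view shows the grey call box with its white cap at (362,213). The turquoise (408,194) and purple (407,295) boxes are look-alikes. The jar lids are: large (297,203), medium (237,210) and small (254,172). The scan window is at (149,191), with its upright to the left of it. I'll refine these positions with the depth data.

```bash
python3 - <<'E'
from h import *
import cv2
P=np.load("top0.npy");im=cv2.imread("pics/top0.png")
def top(n,u,v,r,z0,z1,extra=None):
    Q=P[v-r:v+r,u-r:u+r].reshape(-1,3);C=im[v-r:v+r,u-r:u+r].reshape(-1,3)
    m=(Q[:,2]>z0)&(Q[:,2]<z1)
    if extra: m&=extra(C)
    Q=Q[m];lo,hi=np.percentile(Q,[2,98],axis=0)
    print(n,len(Q),"mid",((lo+hi)/2).round(4),"mean",Q.mean(0).round(4),"size",(hi-lo).round(3))
top("cap",362,213,20,.055,.09,lambda C:C.min(1)>170)
top("housing+cap",362,213,22,.045,.09)
top("box",362,213,26,.034,.09)
top("medium",237,210,18,.092,.11)
top("large",297,203,20,.13,.15)
top("small",254,172,16,.057,.075)
top("window",149,191,26,.0,.03,lambda C:C.max(1)<60)
top("plate",149,191,36,.006,.03)
top("upright",105,180,45,.11,.15)
E
```

```text
cap 135 mid [ 0.4839 -0.3417  0.0617] mean [ 0.4842 -0.3416  0.0616] size [0.036 0.037 0.012]
housing+cap 273 mid [ 0.4845 -0.3411  0.0564] mean [ 0.4838 -0.3408  0.0564] size [0.052 0.052 0.022]
box 807 mid [ 0.4847 -0.3419  0.0501] mean [ 0.4831 -0.3408  0.0453] size [0.087 0.086 0.031]
medium 301 mid [0.4795 0.0339 0.1002] mean [0.4794 0.0345 0.1004] size [0.052 0.053 0.012]
large 478 mid [ 0.4907 -0.1405  0.1399] mean [ 0.4907 -0.1401  0.1398] size [0.064 0.063 0.011]
small 164 mid [ 0.6143 -0.0085  0.0648] mean [ 0.6139 -0.0093  0.0647] size [0.04  0.039 0.012]
window 1504 mid [0.5568 0.3183 0.0144] mean [0.5564 0.3183 0.0143] size [0.125 0.117 0.013]
plate 3792 mid [0.5564 0.3211 0.0141] mean [0.5544 0.321  0.0135] size [0.196 0.19  0.015]
upright 1478 mid [0.5676 0.441  0.1242] mean [0.5661 0.4399 0.1286] size [0.192 0.068 0.024]
```

```bash
python3 -m pendant '[{"dx":0.19,"dy":-0.085,"hand":-1},{"dx":0.19,"dy":-0.085,"hand":-1},{"dx":0.19,"dy":-0.085,"hand":-1},{"dx":0.19,"dy":-0.085,"hand":-1},{"dx":0.38,"dy":-0.17,"hand":-1},{"dx":0.38,"dy":-0.17,"hand":-1},{"dx":0.38,"dy":-0.17,"hand":-1},{"dx":0.38,"dy":-0.17,"hand":-1},{"dx":0.38,"dy":-0.17,"hand":-1},{"dx":0.38,"dy":-0.17,"hand":-1},{"dx":0.38,"dy":-0.17,"hand":-1},{"dx":0.38,"dy":-0.17,"hand":-1},{"dx":0.38,"dy":-0.17,"hand":-1},{"dx":0.38,"dy":-0.17,"hand":-1},{"dx":0.38,"dy":-0.17,"hand":-1},{"dx":0.38,"dy":-0.17,"hand":-1}]'
python3 - <<'E'
import numpy as np
P=np.load("top0.npy");Q=P[190:236,340:384].reshape(-1,3)
r=np.hypot(Q[:,0]-.4842,Q[:,1]+.3414)
for a,b in((0,.012),(.012,.018),(.018,.022),(.022,.028),(.032,.045)):
    z=Q[(r>=a)&(r<b),2];print(a,b,len(z),np.nanmedian(z).round(4))
E
```

```text
0 0.012 48 0.0627
0.012 0.018 60 0.0621
0.018 0.022 56 0.0558
0.022 0.028 113 0.0512
0.032 0.045 348 0.0395invalid input
```

```bash
python3 -m pendant '[{"wx":0,"wy":0,"wz":0,"dx":0.04,"dy":-0.018,"dz":0,"hand":-1}]'
```

```text
time: 0.78
tool_pos: [0.1898, -0.5803, 0.2313]
tool_rot: [0.001, 0.992, 0.127, -0.001]
contact_force: [0.1, 0.1, 0.1]
gripper_width: 0.883
```

```bash
python3 -m pendant '[{"wx":0,"wy":0,"wz":0,"dx":0.342,"dy":-0.153,"dz":0,"hand":-1},{"wx":0,"wy":0,"wz":0,"dx":0.342,"dy":-0.153,"dz":0,"hand":-1},{"wx":0,"wy":0,"wz":0,"dx":0.342,"dy":-0.153,"dz":0,"hand":-1},{"wx":0,"wy":0,"wz":0,"dx":0.342,"dy":-0.153,"dz":0,"hand":-1},{"wx":0,"wy":0,"wz":0,"dx":0.342,"dy":-0.153,"dz":0,"hand":-1},{"wx":0,"wy":0,"wz":0,"dx":0.342,"dy":-0.153,"dz":0,"hand":-1},{"wx":0,"wy":0,"wz":0,"dx":0.342,"dy":-0.153,"dz":0,"hand":-1},{"wx":0,"wy":0,"wz":0,"dx":0.342,"dy":-0.153,"dz":0,"hand":-1},{"wx":0,"wy":0,"wz":0,"dx":0.342,"dy":-0.153,"dz":0,"hand":-1},{"wx":0,"wy":0,"wz":0,"dx":0.342,"dy":-0.153,"dz":0,"hand":-1},{"wx":0,"wy":0,"wz":0,"dx":0.342,"dy":-0.153,"dz":0,"hand":-1},{"wx":0,"wy":0,"wz":0,"dx":0.342,"dy":-0.153,"dz":0,"hand":-1},{"wx":0,"wy":0,"wz":0,"dx":0.342,"dy":-0.153,"dz":0,"hand":-1},{"wx":0,"wy":0,"wz":0,"dx":0.342,"dy":-0.153,"dz":0,"hand":-1}]'
```

```text
time: 1.95
tool_pos: [0.4835, -0.3425, 0.2313]
tool_rot: [0.0, 0.992, 0.129, -0.0]
contact_force: [-0.8, -0.5, 0.2]
gripper_width: -0.002
```

```bash
python3 -m pendant '[{"wx":0,"wy":0,"wz":0,"dx":0,"dy":0,"dz":0.04,"hand":-1},{"wx":0,"wy":0,"wz":0,"dx":0,"dy":0,"dz":0.08,"hand":-1},{"wx":0,"wy":0,"wz":0,"dx":0,"dy":0,"dz":0.12,"hand":-1},{"wx":0,"wy":0,"wz":0,"dx":0,"dy":0,"dz":0.145,"hand":-1},{"wx":0,"wy":0,"wz":0,"dx":0,"dy":0,"dz":0.16,"hand":-1},{"wx":0,"wy":0,"wz":0,"dx":0,"dy":0,"dz":0.16,"hand":-1}]'
python3 - <<'E'
from h import *
import cv2
im,d=cams.grab_frame("scene");cv2.imwrite("pics/s1.png",cv2.resize(im[130:230,120:260,::-1],None,fx=5,fy=5))
E
```

```text
time: 2.45
tool_pos: [0.4809, -0.3401, 0.0662]
tool_rot: [-0.003, 0.992, 0.129, -0.003]
contact_force: [-1.4, -0.2, 0.1]
gripper_width: -0.004
```

View pics/s1.png

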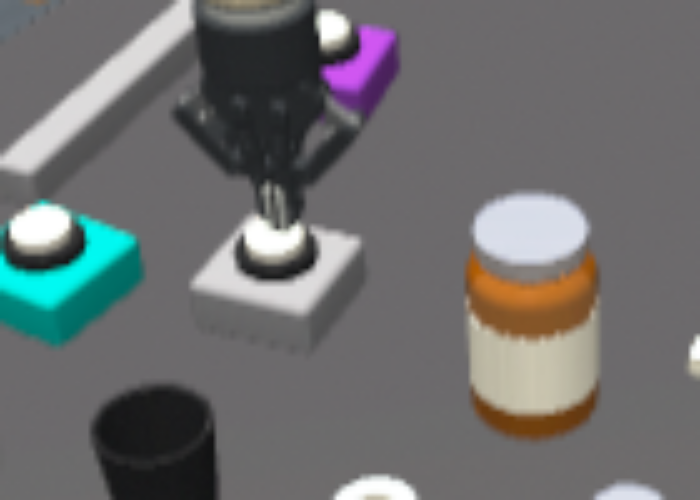

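The shut fingertips (275,215 in the crop) are just above the white cap of the grey box. Now I'll press in small steps.

```bash
python3 -m pendant '[{"wx":0,"wy":0,"wz":0,"dx":0,"dy":0,"dz":0.003,"hand":-1},{"wx":0,"wy":0,"wz":0,"dx":0,"dy":0,"dz":0.006,"hand":-1},{"wx":0,"wy":0,"wz":0,"dx":0,"dy":0,"dz":0.009,"hand":-1},{"wx":0,"wy":0,"wz":0,"dx":0,"dy":0,"dz":0.009,"hand":-1},{"wx":0,"wy":0,"wz":0,"dx":0,"dy":0,"dz":0.009,"hand":-1}]'
```

```text
time: 2.92
tool_pos: [0.4847, -0.3418, 0.063]
tool_rot: [0.0, 0.992, 0.13, 0.0]
contact_force: [0.6, 0.2, 0.8]
gripper_width: 0.001
```

```bash
python3 -m pendant '[{"wx":0,"wy":0,"wz":0,"dx":0,"dy":0,"dz":0.002,"hand":-1},{"wx":0,"wy":0,"wz":0,"dx":0,"dy":0,"dz":0.004,"hand":-1},{"wx":0,"wy":0,"wz":0,"dx":0,"dy":0,"dz":0.004,"hand":-1},{"wx":0,"wy":0,"wz":0,"dx":0,"dy":0,"dz":0.004,"hand":-1}]'; python3 -m pendant '[{"wx":0,"wy":0,"wz":0,"dx":0,"dy":0,"dz":0.002,"hand":-1},{"wx":0,"wy":0,"wz":0,"dx":0,"dy":0,"dz":0.003,"hand":-1},{"wx":0,"wy":0,"wz":0,"dx":0,"dy":0,"dz":0.003,"hand":-1},{"wx":0,"wy":0,"wz":0,"dx":0,"dy":0,"dz":0.003,"hand":-1}]'
```

```text
time: 3.25
tool_pos: [0.485, -0.3419, 0.059]
tool_rot: [0.001, 0.992, 0.13, 0.0]
contact_force: [0.4, -0.9, 2.1]
gripper_width: 0.001
time: 3.58
tool_pos: [0.485, -0.342, 0.0561]
tool_rot: [0.001, 0.992, 0.13, 0.001]
contact_force: [0.8, -0.6, 5.2]
gripper_width: 0.002
```

```bash
python3 -m pendant '[{"wx":0,"wy":0,"wz":0,"dx":0,"dy":0,"dz":0.001,"hand":-1},{"wx":0,"wy":0,"wz":0,"dx":0,"dy":0,"dz":0.002,"hand":-1},{"wx":0,"wy":0,"wz":0,"dx":0,"dy":0,"dz":0.002,"hand":-1},{"wx":0,"wy":0,"wz":0,"dx":0,"dy":0,"dz":0.002,"hand":-1}]'
```

```text
time: 3.92
tool_pos: [0.4851, -0.342, 0.0559]
tool_rot: [0.0, 0.991, 0.13, 0.0]
contact_force: [-2.7, 2.8, 14.7]
gripper_width: -0.002
```

The button has bottomed out: the force jumped to 15 N and the tool stopped moving down. Next I'll release it and travel high to the medium jar.

```bash
python3 -m pendant '[{"wx":0,"wy":0,"wz":0,"dx":0,"dy":0,"dz":-0.04,"hand":-1},{"wx":0,"wy":0,"wz":0,"dx":0,"dy":0,"dz":-0.08,"hand":-1},{"wx":0,"wy":0,"wz":0,"dx":0,"dy":0,"dz":-0.12,"hand":-1},{"wx":0,"wy":0,"wz":0,"dx":0,"dy":0,"dz":-0.16,"hand":-1},{"wx":0,"wy":0,"wz":0,"dx":0,"dy":0,"dz":-0.185,"hand":-1},{"wx":0,"wy":0,"wz":0,"dx":0,"dy":0,"dz":-0.185,"hand":-1},{"wx":0,"wy":0,"wz":0,"dx":0,"dy":0,"dz":-0.185,"hand":-1}]'
python3 -m pendant '[{"wx":0,"wy":0,"wz":0,"dx":0.009,"dy":-0.036,"dz":0,"hand":-1},{"wx":0,"wy":0,"wz":0,"dx":0.018,"dy":-0.072,"dz":0,"hand":-1},{"wx":0,"wy":0,"wz":0,"dx":0.027,"dy":-0.108,"dz":0,"hand":-1},{"wx":0,"wy":0,"wz":0,"dx":0.036,"dy":-0.144,"dz":0,"hand":-1},{"wx":0,"wy":0,"wz":0,"dx":0.045,"dy":-0.18,"dz":0,"hand":-1},{"wx":0,"wy":0,"wz":0,"dx":0.054,"dy":-0.216,"dz":0,"hand":-1},{"wx":0,"wy":0,"wz":0,"dx":0.063,"dy":-0.252,"dz":0,"hand":-1},{"wx":0,"wy":0,"wz":0,"dx":0.072,"dy":-0.288,"dz":0,"hand":-1},{"wx":0,"wy":0,"wz":0,"dx":0.081,"dy":-0.324,"dz":0,"hand":-1},{"wx":0,"wy":0,"wz":0,"dx":0.09,"dy":-0.355,"dz":0,"hand":-1},{"wx":0,"wy":0,"wz":0,"dx":0.0915,"dy":-0.3645,"dz":0,"hand":-1},{"wx":0,"wy":0,"wz":0,"dx":0.0915,"dy":-0.3645,"dz":0,"hand":-1},{"wx":0,"wy":0,"wz":0,"dx":0.0915,"dy":-0.3645,"dz":0,"hand":-1},{"wx":0,"wy":0,"wz":0,"dx":0.0915,"dy":-0.3645,"dz":0,"hand":-1}]'
python3 - <<'E'
from h import *
import cv2
im,d=cams.grab_frame("scene");cv2.imwrite("pics/s2.png",im[...,::-1])
E
```

```text
time: 4.5
tool_pos: [0.485, -0.342, 0.24]
tool_rot: [0.001, 0.992, 0.13, 0.001]
contact_force: [-0.6, 1.2, -1.2]
gripper_width: -0.003
time: 5.67
tool_pos: [0.4785, 0.0332, 0.2371]
tool_rot: [0.0, 0.992, 0.129, -0.001]
contact_force: [-0.6, 0.4, -0.3]
gripper_width: -0.004
```

View pics/s2.png

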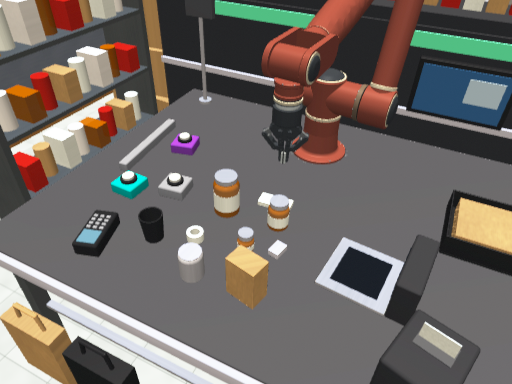

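The fingertips (283,160) are above the medium jar lid (280,202), the button cap is back out and all the jars are still standing. I'll go down to z = 0.13 and hold for over 2 s.

```bash
python3 -m pendant '[{"wx":0,"wy":0,"wz":0,"dx":0,"dy":0,"dz":0.035,"hand":-1},{"wx":0,"wy":0,"wz":0,"dx":0,"dy":0,"dz":0.065,"hand":-1},{"wx":0,"wy":0,"wz":0,"dx":0,"dy":0,"dz":0.085,"hand":-1},{"wx":0,"wy":0,"wz":0,"dx":0,"dy":0,"dz":0.1,"hand":-1},{"wx":0,"wy":0,"wz":0,"dx":0,"dy":0,"dz":0.108,"hand":-1},{"wx":0,"wy":0,"wz":0,"dx":0,"dy":0,"dz":0.108,"hand":-1},{"wx":0,"wy":0,"wz":0,"dx":0,"dy":0,"dz":0.108,"hand":-1},{"wx":0,"wy":0,"wz":0,"dx":0,"dy":0,"dz":0.108,"hand":-1},{"wx":0,"wy":0,"wz":0,"dx":0,"dy":0,"dz":0.108,"hand":-1},{"wx":0,"wy":0,"wz":0,"dx":0,"dy":0,"dz":0.108,"hand":-1}]'
python3 - <<'E'
from h import *
import cv2
im,d=cams.grab_frame("scene");cv2.imwrite("pics/s3.png",cv2.resize(im[110:260,200:340,::-1],None,fx=4,fy=4))
E
```

```text
time: 6.55
tool_pos: [0.4797, 0.0341, 0.1317]
tool_rot: [0.0, 0.992, 0.13, 0.001]
contact_force: [1.1, -0.2, 0.6]
gripper_width: -0.0
```

View pics/s3.png

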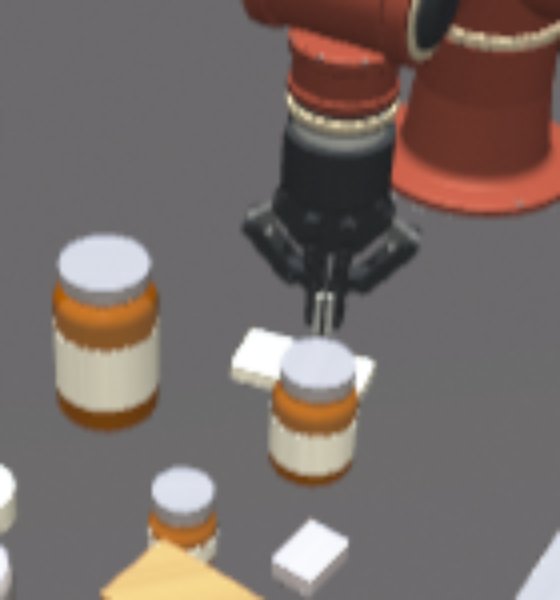

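```bash
python3 -m pendant '[{"wx":0,"wy":0,"wz":0,"dx":0,"dy":0,"dz":0,"hand":-1},{"wx":0,"wy":0,"wz":0,"dx":0,"dy":0,"dz":0,"hand":-1},{"wx":0,"wy":0,"wz":0,"dx":0,"dy":0,"dz":0,"hand":-1},{"wx":0,"wy":0,"wz":0,"dx":0,"dy":0,"dz":0,"hand":-1},{"wx":0,"wy":0,"wz":0,"dx":0,"dy":0,"dz":0,"hand":-1},{"wx":0,"wy":0,"wz":0,"dx":0,"dy":0,"dz":0,"hand":-1},{"wx":0,"wy":0,"wz":0,"dx":0,"dy":0,"dz":0,"hand":-1},{"wx":0,"wy":0,"wz":0,"dx":0,"dy":0,"dz":0,"hand":-1},{"wx":0,"wy":0,"wz":0,"dx":0,"dy":0,"dz":0,"hand":-1},{"wx":0,"wy":0,"wz":0,"dx":0,"dy":0,"dz":0,"hand":-1},{"wx":0,"wy":0,"wz":0,"dx":0,"dy":0,"dz":0,"hand":-1},{"wx":0,"wy":0,"wz":0,"dx":0,"dy":0,"dz":0,"hand":-1},{"wx":0,"wy":0,"wz":0,"dx":0,"dy":0,"dz":0,"hand":-1},{"wx":0,"wy":0,"wz":0,"dx":0,"dy":0,"dz":0,"hand":-1},{"wx":0,"wy":0,"wz":0,"dx":0,"dy":0,"dz":0,"hand":-1},{"wx":0,"wy":0,"wz":0,"dx":0,"dy":0,"dz":0,"hand":-1},{"wx":0,"wy":0,"wz":0,"dx":0,"dy":0,"dz":0,"hand":-1},{"wx":0,"wy":0,"wz":0,"dx":0,"dy":0,"dz":0,"hand":-1},{"wx":0,"wy":0,"wz":0,"dx":0,"dy":0,"dz":0,"hand":-1},{"wx":0,"wy":0,"wz":0,"dx":0,"dy":0,"dz":0,"hand":-1}]'
```

```text
time: 8.27
tool_pos: [0.4788, 0.0342, 0.1303]
tool_rot: [-0.0, 0.992, 0.13, -0.0]
contact_force: [0.6, 1.0, 0.5]
gripper_width: 0.005
```

The fingertips (322,330 in the crop) are about 3 cm over the medium lid centre (318,365), held for over 2 s. Next I'll rise and travel to the scan window.

```bash
python3 -m pendant '[{"wx":0,"wy":0,"wz":0,"dx":0,"dy":0,"dz":0,"hand":-1},{"wx":0,"wy":0,"wz":0,"dx":0,"dy":0,"dz":0,"hand":-1},{"wx":0,"wy":0,"wz":0,"dx":0,"dy":0,"dz":0,"hand":-1},{"wx":0,"wy":0,"wz":0,"dx":0,"dy":0,"dz":0,"hand":-1},{"wx":0,"wy":0,"wz":0,"dx":0,"dy":0,"dz":-0.035,"hand":-1},{"wx":0,"wy":0,"wz":0,"dx":0,"dy":0,"dz":-0.07,"hand":-1},{"wx":0,"wy":0,"wz":0,"dx":0,"dy":0,"dz":-0.1,"hand":-1},{"wx":0,"wy":0,"wz":0,"dx":0.018,"dy":-0.032,"dz":-0.1,"hand":-1},{"wx":0,"wy":0,"wz":0,"dx":0.037,"dy":-0.063,"dz":-0.1,"hand":-1},{"wx":0,"wy":0,"wz":0,"dx":0.055,"dy":-0.095,"dz":-0.1,"hand":-1},{"wx":0,"wy":0,"wz":0,"dx":0.074,"dy":-0.127,"dz":-0.1,"hand":-1},{"wx":0,"wy":0,"wz":0,"dx":0.092,"dy":-0.158,"dz":-0.1,"hand":-1},{"wx":0,"wy":0,"wz":0,"dx":0.111,"dy":-0.19,"dz":-0.1,"hand":-1},{"wx":0,"wy":0,"wz":0,"dx":0.13,"dy":-0.222,"dz":-0.1,"hand":-1},{"wx":0,"wy":0,"wz":0,"dx":0.148,"dy":-0.253,"dz":-0.1,"hand":-1},{"wx":0,"wy":0,"wz":0,"dx":0.148,"dy":-0.253,"dz":-0.1,"hand":-1},{"wx":0,"wy":0,"wz":0,"dx":0.148,"dy":-0.253,"dz":-0.1,"hand":-1},{"wx":0,"wy":0,"wz":0,"dx":0.148,"dy":-0.253,"dz":-0.1,"hand":-1}]'
python3 - <<'E'
from h import *
import cv2
im,d=cams.grab_frame("scene");cv2.imwrite("pics/s4.png",im[...,::-1])
E
```

```text
time: 9.77
tool_pos: [0.5564, 0.3166, 0.2299]
tool_rot: [0.0, 0.991, 0.13, -0.0]
contact_force: [-0.2, 1.0, -0.3]
gripper_width: 0.001
```

View pics/s4.png

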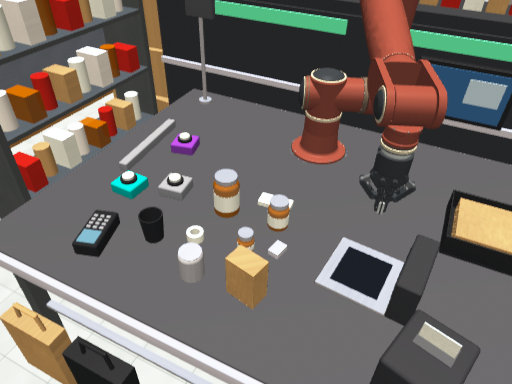

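The fingertips (380,208) are high above the window (362,272). I'll go down to about 3 cm, well clear of the upright.

```bash
python3 -m pendant '[{"wx":0,"wy":0,"wz":0,"dx":0,"dy":0,"dz":0.04,"hand":-1},{"wx":0,"wy":0,"wz":0,"dx":0,"dy":0,"dz":0.08,"hand":-1},{"wx":0,"wy":0,"wz":0,"dx":0,"dy":0,"dz":0.115,"hand":-1},{"wx":0,"wy":0,"wz":0,"dx":0,"dy":0,"dz":0.145,"hand":-1},{"wx":0,"wy":0,"wz":0,"dx":0,"dy":0,"dz":0.165,"hand":-1},{"wx":0,"wy":0,"wz":0,"dx":0,"dy":0,"dz":0.178,"hand":-1},{"wx":0,"wy":0,"wz":0,"dx":0,"dy":0,"dz":0.185,"hand":-1},{"wx":0,"wy":0,"wz":0,"dx":0,"dy":0,"dz":0.185,"hand":-1},{"wx":0,"wy":0,"wz":0,"dx":0,"dy":0,"dz":0.185,"hand":-1},{"wx":0,"wy":0,"wz":0,"dx":0,"dy":0,"dz":0.185,"hand":-1},{"wx":0,"wy":0,"wz":0,"dx":0,"dy":0,"dz":0.185,"hand":-1},{"wx":0,"wy":0,"wz":0,"dx":0,"dy":0,"dz":0.185,"hand":-1},{"wx":0,"wy":0,"wz":0,"dx":0,"dy":0,"dz":0.185,"hand":-1},{"wx":0,"wy":0,"wz":0,"dx":0,"dy":0,"dz":0.185,"hand":-1}]'
python3 - <<'E'
from h import *
import cv2
im,d=cams.grab_frame("scene");cv2.imwrite("pics/s5.png",im[...,::-1])
E
```

```text
time: 10.98
tool_pos: [0.5569, 0.317, 0.0459]
tool_rot: [-0.0, 0.992, 0.13, 0.0]
contact_force: [-0.4, 0.3, -0.5]
gripper_width: -0.002
```

View pics/s5.png

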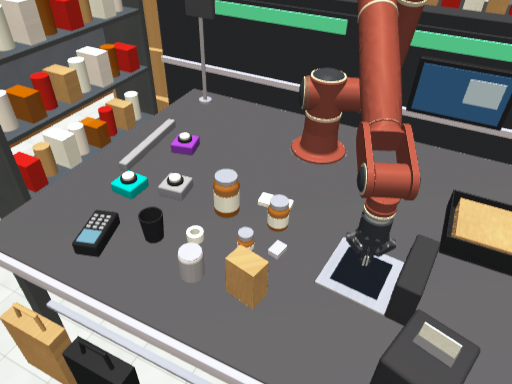

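The fingertips (365,262) are about 3 cm over the middle of the window (362,272). Nothing has moved and the force is near zero, so I'm handing the job in.

```bash
python3 -c "
from plant import job;print(job.job_done())"
```

```text
the job is handed in; nothing more can be done
None
```

I pressed the call button on the grey box fully in and let it go. I then pointed at the medium jar's lid, and finished pointing at the middle of the scan window. The job is handed in, at about 11 s of the 42 s allowed; it gave no verdict.

- **Button:** the fingers stopped moving down at z = 0.056, about 6–7 mm below the cap's measured top at 0.063, and the force jumped to about 15 N. After I let go, the force returned to zero and the cap looked back out.
- **Medium jar:** I held the fingertips about 30 mm above the lid for over 2 s, within about 1 mm sideways of the centre measured from the depth data.
- **Scan window:** the fingertips ended about 32 mm above the glass, within about 2 mm sideways of its measured middle. The force there was near zero.
- **Other things:** jars, bystanders and scanner looked unmoved in the last picture. I checked that by eye only, not by measuring again.

**Disagreements:**
- The finder put the scan window at y = 0.375 m. Depth and colour gave 0.318 m, which fits the plate and the upright, so I used that.
- The finder gave three candidates for the button, which I told apart by the grey box. It also ranked the large jar first for the medium one, so I picked the jar by its lid height.
- The first move command was refused because it left out some keys; nothing moved.

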